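# Sweep the offcuts into the bench scrap bay

### The job

Clear the bench: with the tips or the outside of the gripper's fingers, sweep the three loose wood offcuts along the bench top into the three-sided batten scrap bay through its open side, until the middle of each is at least 40 mm past the open mouth, lying flat on the bench and right way up as it started. Only push them: do not pick up, lift or tip any offcut, and do not move the tape measure, wax tin, glue bottle or try square that stand around.

Things in the scene. Friction and masses are not known exactly. Their poses are not given: they have to be found in the camera images.
- bay: Scrap bay fixed to the bench: a U of three pale wood battens 20 mm thick, 30 mm high; no floor but the bench top. Origin on the bench (z = 0) at the middle of the open mouth; y points from the mouth into the bay, x along the mouth, z up. Inner faces: back at y = 0.170, sides at x = +-0.140. The mouth faces roughly -y of the world.
- batten_mid (a point): Batten offcut, pale wood block 60 x 40 x 22 mm (x, y, z). Its origin is half-way up and at the middle of the footprint; z is up. Loose, about 50 g, slides on the bench with ordinary wood friction (coefficient unknown) and keeps where it is left.
- square_mid (a point): Square offcut, pale wood block 50 x 50 x 18 mm (x, y, z). Its origin is half-way up and at the middle of the footprint; z is up. Loose, about 50 g, slides on the bench with ordinary wood friction (coefficient unknown) and keeps where it is left.
- lap_mid (a point): Half-lap offcut, pale wood, footprint 60 x 40 mm (x, y): 12 mm high on its -x half, 24 mm high on its +x half. This point is at the middle of the footprint, 9 mm above its underside; z is up. Loose, about 50 g, slides like the others.
- wax_tin: Bystander: round metal wax tin with a brass-coloured lid, 71 mm in diameter, 41 mm high, standing. Origin at the middle of its underside. Loose.
- tape: Bystander: black tape measure standing on edge, 66 x 36 x 60 mm (x, y, z). Origin at the middle of its underside. Loose.
- glue: Bystander: white glue bottle with an orange cap, 60 mm in diameter, 170 mm high, standing. Origin at the middle of its underside. Loose.
- square_tool: Bystander: try square lying flat: dark wooden stock 22 x 120 x 18 mm (x, y, z), whose middle at the underside is the origin, and a steel blade 4 mm thick, 35 mm wide and 170 mm long that goes out to +x from near the stock's +y end, flat on the bench. Loose.

How it is judged:
By the outcome, as a careful person would: the job done as asked, in the order asked, and still so for the second after the job is handed in, with the robot touching nothing.
It also fails if it takes over 72 s, if anything falls off the work surface, if the arm or the gripper's body presses on something with over 40 N, if the wrist force passes 120 N, or if a joint passes its speed limit or range.

### The arm

A 6-joint arm with a two-finger parallel gripper is mounted at the origin on the work surface. World frame = base frame: x ahead of the robot, y to its left, z up, the work surface at z = 0. Lengths are in mm, angles in rad, forces in N, time in s.
With the tool pointing down it reaches from about 275 to 1000 mm from the base axis. Payload 8.4 kg.
Tool frame: the origin (TCP) lies midway between the tips of the shut fingers; the grasp point (between the pads) lies 19 mm behind it; z points along the fingers, y is the line along which they close (so a half turn about z gives the same grasp; the last joint's range is limited). The gripper opens to 85 mm and grips with 20 to 120 N. Pads are 22 mm wide; open, the fingers measure 114 mm over their backs; the gripper's body (76 mm by 85 mm) begins 54 mm behind the grasp point. The pads swing forward as they close: fully open they stand 13 mm farther back than shut.
Start: joints at [-1.31, 0.353, 1.633, -0, 1.155, -0.002], TCP at [162.364, -603.544, 191.781] pointing down, gripper open.
Joint ranges: [-2.63, 2.63], [-0.92, 2.1], [0.06, 2.66], [-1.3, 4.44], [0, 2.69], [-3.02, 3.02]. Speed limits (rad/s): [2.22, 2.22, 2.79, 3.14, 3.14, 3.14].

### API

Orientations are given as [roll, pitch, yaw] about the fixed x, y, z axes, in that order (R = Rz(yaw) Ry(pitch) Rx(roll)).
In Python, from rig import monitor, imaging, r gives the robot as it stands.
- The arm moves only by the tool drive_tool, never from a script. Its argument "plan" is a list of rows, each an object of numbers: "x", "y", "z": the shift along the tool's x, y, z in units of 50 mm (1.0 is 50 mm); "ax", "ay", "az": the turn, a rotation vector about the tool's x, y, z in units of 6 degrees (1.0 is 6 degrees); "hand": the finger opening in mm, from 0 to 85.4. In form: [{"x": .., "y": .., "z": .., "ax": .., "ay": .., "az": .., "hand": ..}, ...]. A call has 1 to 8 rows; each row is the pose to reach, as a shift and turn from the pose commanded when the call began, along the tool's axes at that moment; what a row does not reach only later rows make up. A row lasts 1/10 s, in which the tool goes at most 50 mm and 8.59 degrees, less where a joint would pass 70% of its speed; a pose out of reach is approached as far as the arm can. A call with a gripper value outside its range is refused whole. The fingers move at their own pace and stop on an object; "grip_force" is the grip in N (left out, the last holds). Time passes only in rows, so rows that repeat a pose let the fingers close. It gives the time, the measured TCP pose, the force, the opening and the grip force at its end, in the units of the state.
- monitor.sense(): the state, without advancing time (a new reading comes with each control period).
- imaging.grab_frame(name): name is "side" or "top" or "wrist"; returns the picture (420x560x3 uint8, red, green, blue); there is no depth.
- imaging.camera_info(name): a dict with "mtx" (3x3 intrinsics, pixels), "R" (3x3) and "t" (3): a world point X has camera coordinates R X + t. Camera axes: x right, y down, z forward; pixel columns grow to the right and rows downward; lengths in mm; the calibration is good to about 2 mm. A picture is of the moment at which its call begins: read the wrist's pose just before it. camera_info takes no time and is no camera call; for the wrist camera it gives the pose at the moment of the call.
- r.sign_off(): hands the job in; it is judged then, once.
The state is a dict: "clock": time; "qpos": joint angles; "qvel": joint speeds; "joint_efforts": joint torques, N m; "eef_pos": TCP position; "tcp_rot": TCP orientation; "contact_force": force on the tool from outside, world axes, zero at the start; "wrist_torque": the same for the moment, N m; "opening": opening from 0.0 (shut) to 1.0 (fully open); "grasp_force": force on a finger pad.
Only numpy, scipy, OpenCV 4.12 (cv2) and the standard library are available. Lean on these libraries where they do the work, as an engineer would, in place of code of your own. Each camera call takes 0.05 s, during which the arm holds its last target. There are 200 camera calls.

## Working session

There is one attempt and no reset: what is moved stays moved. The work goes in short steps, Python scripts to look and compute and a tool call to move; the robot and the scene stay as the last step left them, time stands still between calls to the robot, and variables do not carry over. Pictures are saved under pics/ and viewed, at most 10 in all, crops included, and the job is handed in when it is done.

Besides the shell and the picture viewer there is one more tool, called after ">>>" as name(argument=value, ...) on one line, values as JSON. drive_tool: Moves the arm, as the interface text tells. Its arguments: {"type":"object","properties":{"plan":{"type":"array","items":{"type":"object","properties":{"x":{"type":"number"},"y":{"type":"number"},"z":{"type":"number"},"ax":{"type":"number"},"ay":{"type":"number"},"az":{"type":"number"},"hand":{"type":"number"}}}},"grip_force":{"type":"number"}},"required":["plan"]}

```bash
mkdir -p pics; python3 - <<'E'
from rig import monitor, imaging, r
import cv2
for n in ("top","side"):
    im=imaging.grab_frame(n); cv2.imwrite(f"pics/{n}0.png",cv2.resize(im[:,:,::-1],(800,600),interpolation=cv2.INTER_CUBIC))
    c=imaging.camera_info(n); print(n,c["mtx"].tolist(),(-c["R"].T@c["t"]).round(0),c["R"].round(2).tolist())
s=monitor.sense();print(s["clock"],s["eef_pos"],s["tcp_rot"])
E
```

```text
top [[544.0720090832641, 0.0, 281.4209901490226], [0.0, 544.0720090832641, 213.48714406932874], [0.0, 0.0, 1.0]] [ 458. -193. 1195.] [[0.02, -1.0, 0.01], [-1.0, -0.03, -0.08], [0.08, -0.01, -1.0]]
side [[537.1575207834935, 0.0, 278.8349619267585], [0.0, 537.1575207834935, 204.41749254672993], [0.0, 0.0, 1.0]] [302. 575. 745.] [[-0.95, -0.3, -0.02], [-0.17, 0.62, -0.76], [0.24, -0.73, -0.64]]
0.1 [ 162.23450611 -603.0878256   191.13023634] [-3.14034464e+00 -9.06223229e-06  2.62753985e-01]
```

View pics/top0.png

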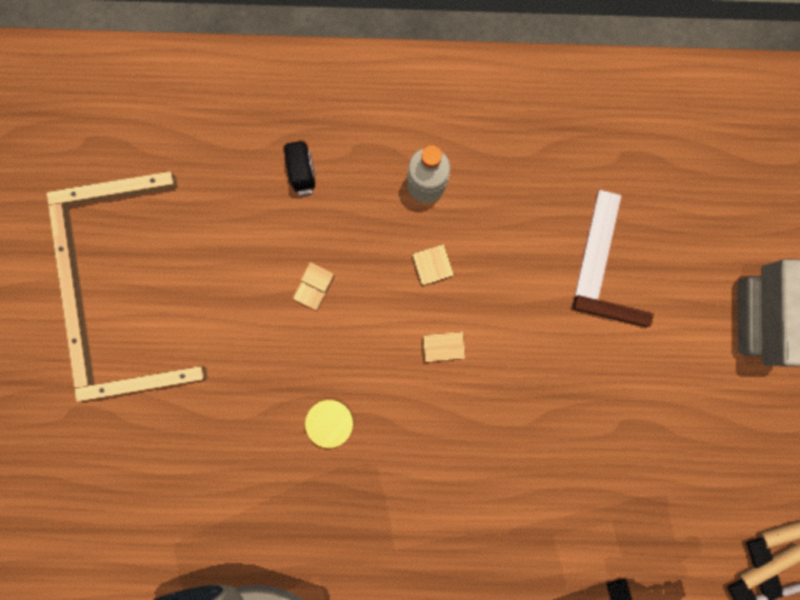

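View pics/side0.png

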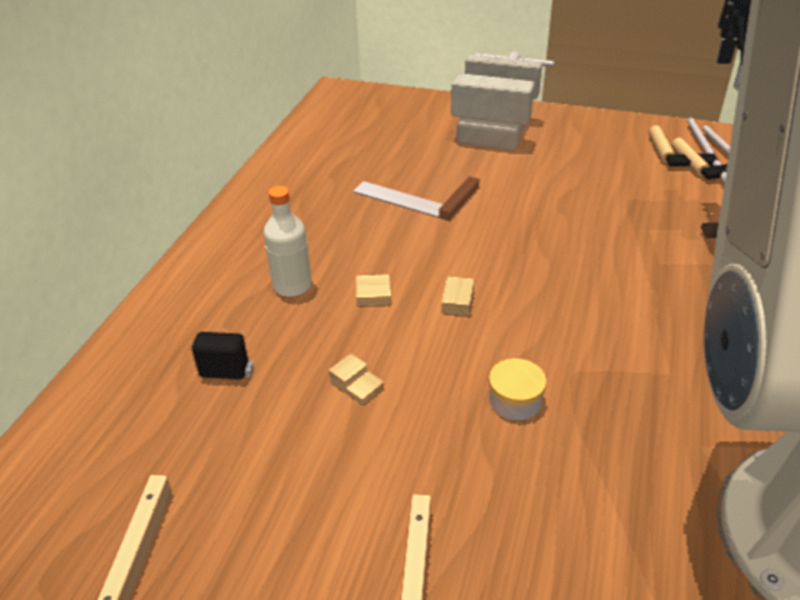

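The top view (800-px scale) shows the bay on the left, with batten ends at (173,180) and (203,374). The lap is at (314,286), the square at (433,265) and the batten at (444,347). The bystanders are the tape (299,167), glue (~426,190), tin (329,424) and try square (~613,311).

```bash
cat > h.py <<'E'
from rig import monitor, imaging, r
import numpy as np, cv2
def w(u,v,z,n="top",s=800/560):
    c=imaging.camera_info(n); R,t=np.array(c["R"]),np.array(c["t"]).ravel()
    d=R.T@np.linalg.solve(np.array(c["mtx"]),[u/s,v/s,1]); o=-R.T@t
    return (o+d*(z-o[2])/d[2])[:2].round(0)
E
python3 - <<'E'
from h import *
P=dict(bayTend=(173,187,30),bayBend=(203,368,30),bayTback=(64,205,30),bayBback=(87,386,30),
lapT=(323,267,24),lapc1=(312,263,24),lapc2=(334,271,24),lapc3=(316,309,12),lapc4=(294,300,12),lapmid=(314,286,18),
sqTL=(413,252,18),sqTR=(444,246,18),sqBR=(453,276,18),sqBL=(421,285,18),
baTL=(423,335,22),baTR=(463,332,22),baBR=(465,358,22),baBL=(425,362,22),
tin=(329,424,41),tape1=(287,143,60),tape2=(313,190,60),tape3=(286,192,60),glue=(426,192,0),gluecap=(432,155,170),blade=(602,192,0),stockL=(576,303,18),stockR=(652,320,18))
for k,(u,v,z) in P.items(): print(k,w(u,v,z))
E
```

```text
bayTend [722. 145.]
bayBend [450.  87.]
bayTback [690. 307.]
bayBback [419. 257.]
lapT [606. -86.]
lapc1 [612. -69.]
lapc2 [ 601. -103.]
lapc3 [543. -76.]
lapc4 [556. -42.]
lapmid [578. -72.]
sqTL [ 634. -222.]
sqTR [ 644. -269.]
sqBR [ 599. -284.]
sqBL [ 583. -235.]
baTL [ 507. -240.]
baTR [ 513. -300.]
baBR [ 474. -304.]
baBL [ 467. -244.]
tin [ 372. -104.]
tape1 [786. -30.]
tape2 [716. -71.]
tape3 [712. -31.]
glue [ 732. -240.]
gluecap [ 743. -240.]
blade [ 739. -516.]
stockL [ 562. -472.]
stockR [ 539. -588.]
```

```bash
cat >> h.py <<'E'
def go(x,y,z,yawdeg):
    "shift/turn in plan units from the present pose to the target"
    s=monitor.sense(); p=s["eef_pos"]; a=s["tcp_rot"][2]; d=np.array([x,y,z])-p
    e=(np.radians(yawdeg)-a+np.pi)%(2*np.pi)-np.pi
    print(round(s["clock"],1),p.round(0),round(np.degrees(a),1),"x %.2f y %.2f z %.2f az %.2f"%((d[0]*np.cos(a)+d[1]*np.sin(a))/50,(d[0]*np.sin(a)-d[1]*np.cos(a))/50,-d[2]/50,-np.degrees(e)/6))
E
python3 -c "
from h import *
go(562,-135,110,76)"
```

```text
0.1 [ 162. -603.  191.] 15.1 x 10.15 y -6.96 z 1.62 az -10.16
```

>>> drive_tool(plan=[{"x": 5, "y": -3.5, "z": 0.4, "az": -5, "hand": 25}, {"x": 5, "y": -3.5, "z": 0.4, "az": -5, "hand": 25}, {"x": 10.15, "y": -6.96, "z": 0.4, "az": -10.16, "hand": 25}, {"x": 10.15, "y": -6.96, "z": 0.4, "az": -10.16, "hand": 25}, {"x": 10.15, "y": -6.96, "z": 0.4, "az": -10.16, "hand": 25}, {"x": 10.15, "y": -6.96, "z": 0.4, "az": -10.16, "hand": 25}, {"x": 10.15, "y": -6.96, "z": 0.4, "az": -10.16, "hand": 25}, {"x": 10.15, "y": -6.96, "z": 0.4, "az": -10.16, "hand": 25}])

```text
invalid input
```

```bash
python3 -c "
from h import *
go(562,-135,70,76);print(monitor.sense()['opening'],monitor.sense()['qpos'])"
```

```text
0.1 [ 162. -603.  191.] 15.1 x 10.15 y -6.96 z 2.42 az -10.16
0.9973202079163414 [-1.31041633e+00  3.53592907e-01  1.63405460e+00  6.66697102e-06
  1.15519318e+00 -2.37668833e-03]
```

>>> drive_tool(plan=[{"x": 1, "y": -0.7, "z": 0, "ax": 0, "ay": 0, "az": -1, "hand": 25}, {"x": 2, "y": -1.4, "z": 0.1, "ax": 0, "ay": 0, "az": -2, "hand": 25}])

```text
clock: 0.3
eef_pos: [226.5, -526.6, 188.0]
tcp_rot: [-3.142, -0.0, 0.474]
contact_force: [1.7, -0.4, 0.9]
opening: 0.694
grasp_force: 0.0
```

```bash
python3 -c "
from h import *
go(562,-135,120,76)"
```

```text
0.3 [ 227. -527.  188.] 27.1 x 9.54 y -3.91 z 1.36 az -8.14
```

>>> drive_tool(plan=[{"x": 1, "y": -0.4, "z": 0.1, "ax": 0, "ay": 0, "az": -1, "hand": 25}, {"x": 2, "y": -0.8, "z": 0.2, "ax": 0, "ay": 0, "az": -2, "hand": 25}, {"x": 3, "y": -1.2, "z": 0.4, "ax": 0, "ay": 0, "az": -3, "hand": 25}, {"x": 4, "y": -1.6, "z": 0.6, "ax": 0, "ay": 0, "az": -4, "hand": 25}, {"x": 5, "y": -2, "z": 0.7, "ax": 0, "ay": 0, "az": -5, "hand": 25}, {"x": 6, "y": -2.4, "z": 0.9, "ax": 0, "ay": 0, "az": -6, "hand": 25}, {"x": 7, "y": -2.8, "z": 1, "ax": 0, "ay": 0, "az": -7, "hand": 25}, {"x": 8, "y": -3.3, "z": 1.1, "ax": 0, "ay": 0, "az": -8.1, "hand": 25}])

```text
clock: 1.1
eef_pos: [486.2, -225.0, 136.4]
tcp_rot: [-3.141, 0.0, 1.325]
contact_force: [1.3, -0.7, 0.2]
opening: 0.29
grasp_force: 0.0
```

```bash
python3 - <<'E'
from h import *
go(562,-135,60,76)
im=imaging.grab_frame("wrist");cv2.imwrite("pics/w1.png",cv2.resize(im[:,:,::-1],(800,600)))
go(562,-135,60,76)
E
```

```text
1.1 [ 486. -225.  136.] 75.9 x 2.11 y 1.03 z 1.53 az -0.02
1.1 [ 490. -220.  136.] 76.4 x 1.98 y 1.00 z 1.52 az 0.07
```

View pics/w1.png

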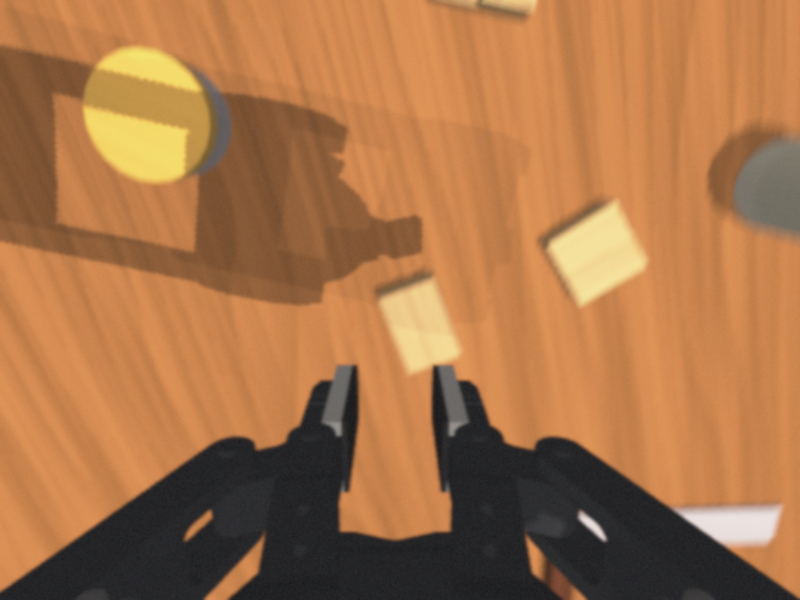

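The wrist view shows the batten centred near (420,325), the square near (598,254), the tin top at (150,115) and the lap at the top edge.

```bash
python3 - <<'E'
from h import *
for u,v,z in [(378,297,22),(433,275,22),(461,352,22),(410,374,22),(547,247,18),(617,200,18),(648,262,18),(581,306,18),(150,115,41)]: print(w(u,v,z,"wrist"))
go(562,-135,60,76)
E
```

```text
[ 475. -233.]
[ 514. -227.]
[ 521. -285.]
[ 483. -293.]
[ 591. -227.]
[ 638. -207.]
[ 654. -253.]
[ 608. -273.]
[380. -94.]
1.1 [ 490. -220.  136.] 76.4 x 1.98 y 1.00 z 1.52 az 0.07
```

>>> drive_tool(plan=[{"x": 0.7, "y": 0.3, "z": 0, "ax": 0, "ay": 0, "az": 0, "hand": 25}, {"x": 1.3, "y": 0.7, "z": 0.2, "ax": 0, "ay": 0, "az": 0, "hand": 25}, {"x": 1.98, "y": 1.0, "z": 0.8, "ax": 0, "ay": 0, "az": 0, "hand": 25}, {"x": 1.98, "y": 1.0, "z": 1.5, "ax": 0, "ay": 0, "az": 0, "hand": 25}, {"x": 1.98, "y": 1.0, "z": 2.2, "ax": 0, "ay": 0, "az": 0, "hand": 25}, {"x": 1.98, "y": 1.0, "z": 2.5, "ax": 0, "ay": 0, "az": 0, "hand": 25}, {"x": 1.98, "y": 1.0, "z": 2.5, "ax": 0, "ay": 0, "az": 0, "hand": 25}])

```text
clock: 1.85
eef_pos: [556.3, -142.8, 9.9]
tcp_rot: [-3.137, 0.0, 1.32]
contact_force: [0.0, -0.2, 0.2]
opening: 0.292
grasp_force: 0.0
```

```bash
python3 - <<'E'
from h import *
im=imaging.grab_frame("wrist");cv2.imwrite("pics/w2.png",cv2.resize(im[:,:,::-1],(800,600)))
go(654-13,200-52,6,76)
E
```

```text
1.9 [ 558. -143.   12.] 75.6 x 6.06 y 0.17 z 0.11 az -0.06
```

View pics/w2.png

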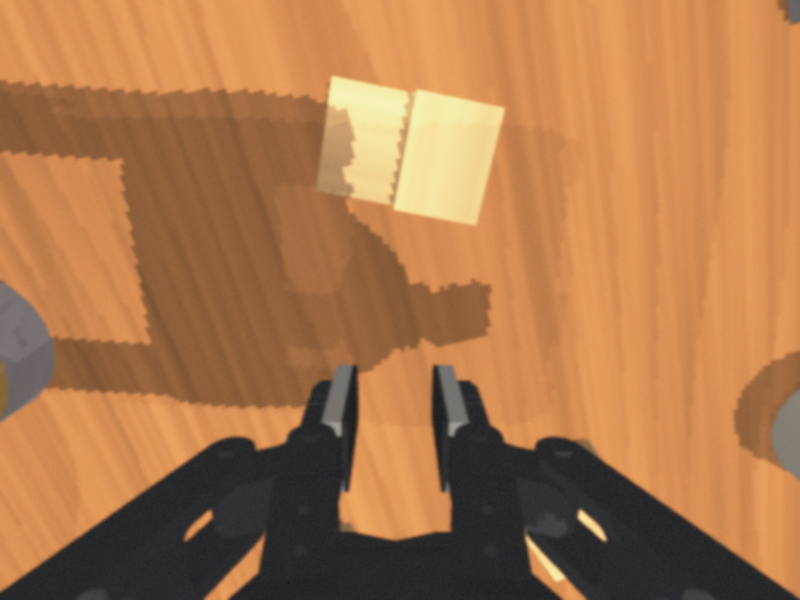

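The wrist view shows the lap square-on, centred at about (408,150), with its high half on the right. The fingers are centred at x=400, so I'll push straight ahead.

>>> drive_tool(plan=[{"x": 0.4, "y": 0.1, "z": 0.1, "ax": 0, "ay": 0, "az": 0, "hand": 25}, {"x": 0.8, "y": 0.1, "z": 0.1, "ax": 0, "ay": 0, "az": 0, "hand": 25}, {"x": 1.2, "y": 0.12, "z": 0.1, "ax": 0, "ay": 0, "az": 0, "hand": 25}, {"x": 1.6, "y": 0.12, "z": 0.1, "ax": 0, "ay": 0, "az": 0, "hand": 25}, {"x": 2.0, "y": 0.15, "z": 0.1, "ax": 0, "ay": 0, "az": 0, "hand": 25}, {"x": 2.4, "y": 0.15, "z": 0.1, "ax": 0, "ay": 0, "az": 0, "hand": 25}, {"x": 2.8, "y": 0.15, "z": 0.1, "ax": 0, "ay": 0, "az": 0, "hand": 25}, {"x": 3.2, "y": 0.15, "z": 0.1, "ax": 0, "ay": 0, "az": 0, "hand": 25}])

```text
clock: 2.7
eef_pos: [607.0, 10.4, 9.4]
tcp_rot: [3.138, -0.001, 1.32]
contact_force: [-0.6, -0.3, -0.2]
opening: 0.289
grasp_force: 0.0
```

```bash
python3 - <<'E'
from h import *
s=monitor.sense();print(s["contact_force"],s["qpos"].round(2) if hasattr(s["qpos"],"round") else s["qpos"])
im=imaging.grab_frame("wrist");cv2.imwrite("pics/w3.png",cv2.resize(im[:,:,::-1],(560,420)))
go(647,167,6,76)
E
```

```text
[-0.63134794 -0.27276907 -0.1608352 ] [ 0.01  0.54  1.8  -0.    0.79  0.27]
2.8 [608.  13.  10.] 75.6 x 3.18 y -0.01 z 0.07 az -0.06
```

View pics/w3.png

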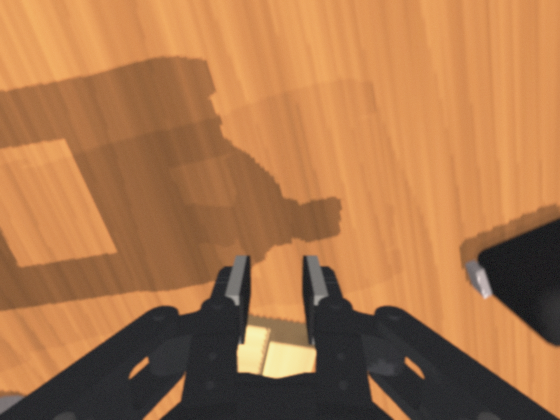

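```bash
python3 - <<'E'
from h import *
c=imaging.camera_info("wrist");R,t,K=np.array(c["R"]),np.array(c["t"]).ravel(),np.array(c["mtx"])
print("cam",-R.T@t,R[2])
s=monitor.sense();p=K@(R@s["eef_pos"]+t);print(p[:2]/p[2], s["eef_pos"])
print(w(280,358,22,"wrist",1),w(480,280,0,"wrist",1))
im=imaging.grab_frame("top");cv2.imwrite("pics/t1.png",cv2.resize(im[60:310,20:360,::-1],None,fx=2.2,fy=2.2))
E
```

```text
cam [625.99697829  88.82799538 192.26154935] [-0.07162011 -0.29651909 -0.95233764]
[277.00069245 239.15749837] [607.91799235  12.85201106   9.58004903]
[591. -63.] [731. -54.]
```

View pics/t1.png

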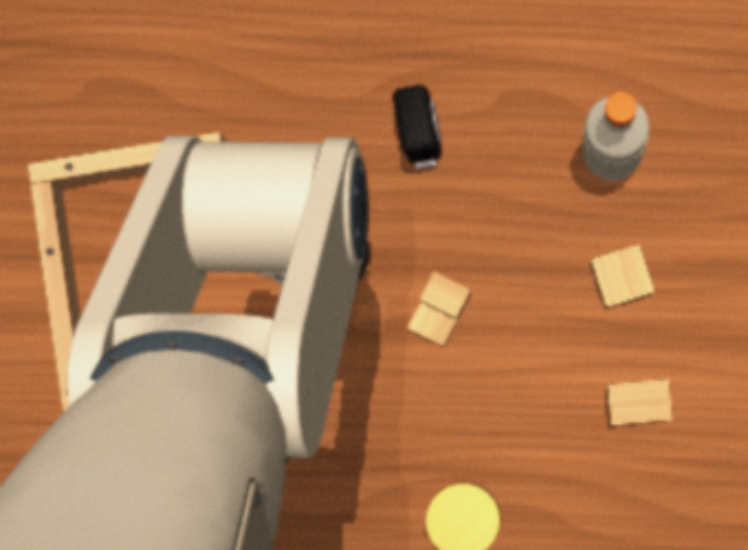

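```bash
python3 - <<'E'
from h import *
c=imaging.camera_info("wrist");R,t,K=np.array(c["R"]),np.array(c["t"]).ravel(),np.array(c["mtx"])
s=monitor.sense();a=s["tcp_rot"][2];X=np.array([np.cos(a),np.sin(a),0]);Y=np.array([np.sin(a),-np.cos(a),0])
for b in (0,5,10,15,20):
  for ox in (-11,11):
    for oy in (12.5,27):
      p=K@(R@(s["eef_pos"]+X*ox+Y*oy+[0,0,b])+t);print(b,ox,oy,(p[:2]/p[2]).round(0))
print(s["opening"],s["eef_pos"],s["clock"])
im=imaging.grab_frame("wrist");cv2.imwrite("pics/w4.png",cv2.resize(im[210:400,140:420,::-1],None,fx=2.85,fy=2.85,interpolation=cv2.INTER_CUBIC))
E
```

```text
0 -11 12.5 [297. 256.]
0 -11 27 [321. 255.]
0 11 12.5 [298. 222.]
0 11 27 [322. 222.]
5 -11 12.5 [298. 259.]
5 -11 27 [322. 259.]
5 11 12.5 [299. 225.]
5 11 27 [323. 225.]
10 -11 12.5 [298. 263.]
10 -11 27 [323. 263.]
10 11 12.5 [299. 228.]
10 11 27 [325. 228.]
15 -11 12.5 [299. 267.]
15 -11 27 [324. 267.]
15 11 12.5 [300. 231.]
15 11 27 [326. 231.]
20 -11 12.5 [300. 271.]
20 -11 27 [325. 271.]
20 11 12.5 [300. 235.]
20 11 27 [327. 235.]
0.29000401765779893 [607.41714082  11.54179195   9.35515436] 2.8
```

View pics/w4.png

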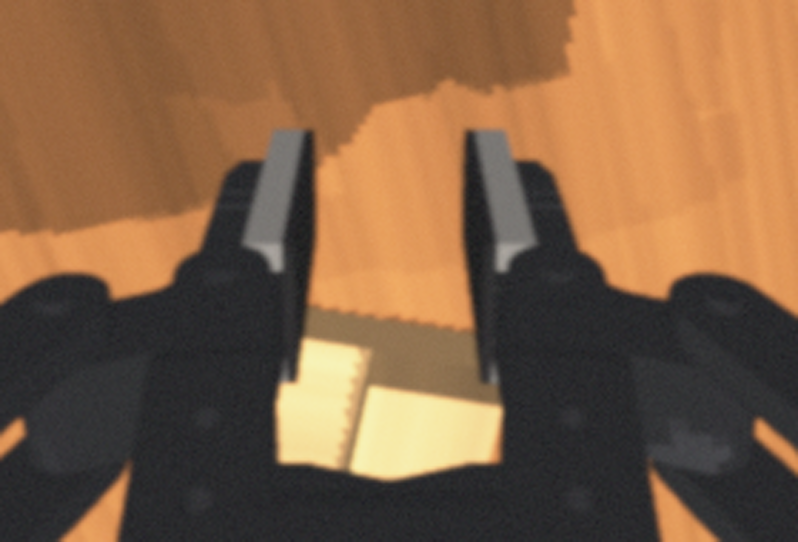

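```bash
python3 - <<'E'
from h import *
s=monitor.sense();c=imaging.camera_info("side");R,t,K=np.array(c["R"]),np.array(c["t"]).ravel(),np.array(c["mtx"])
P=[]
for z in (0,9.4,30,60):
  p=K@(R@np.array([s["eef_pos"][0],s["eef_pos"][1],z])+t);P.append(p[:2]/p[2]);print(z,P[-1])
im=imaging.grab_frame("side")[:,:,::-1];u,v=P[1].astype(int);a,b=max(v-120,0),max(u-110,0)
cr=im[a:a+180,b:b+240];print(b,a);cv2.imwrite("pics/s2.png",cv2.resize(cr,None,fx=3.3,fy=3.3,interpolation=cv2.INTER_CUBIC))
E
```

```text
0 [220.34846571 296.92723895]
9.4 [219.85433431 293.47933138]
30 [218.74928852 285.76863801]
60 [217.08328686 274.14375496]
109 173
```

View pics/s2.png

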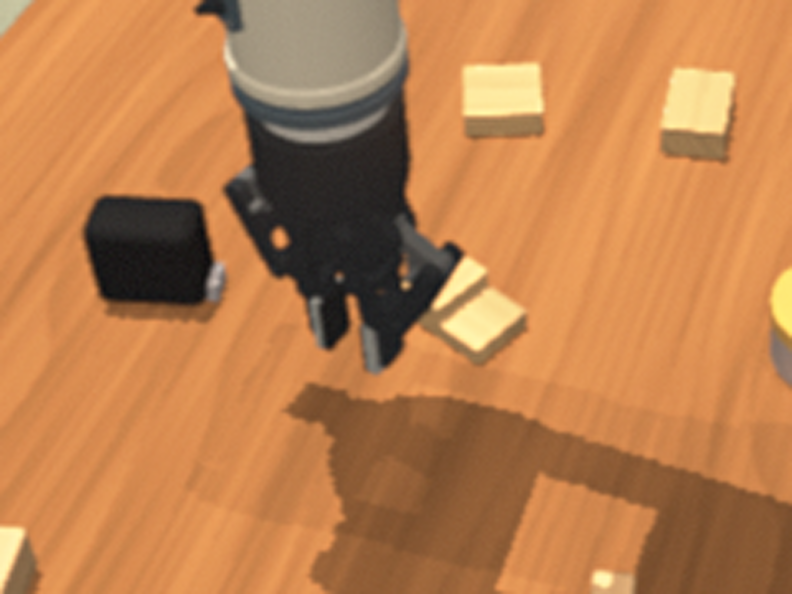

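The side view shows the fingertips about 35 mm above the bench although the reported TCP is at z≈9. They passed over the lap without moving it. I'll go back behind the lap and come down, watching the force.

```bash
python3 -c "
from h import *
go(560,-140,10,76)"
```

```text
2.9 [606.  10.   9.] 75.7 x -3.13 y -0.16 z -0.03 az -0.05
```

>>> drive_tool(plan=[{"x": -0.8, "y": 0, "z": -0.1, "ax": 0, "ay": 0, "az": 0, "hand": 25}, {"x": -1.6, "y": 0, "z": -0.1, "ax": 0, "ay": 0, "az": 0, "hand": 25}, {"x": -2.4, "y": 0, "z": -0.1, "ax": 0, "ay": 0, "az": 0, "hand": 25}, {"x": -3.15, "y": 0, "z": -0.1, "ax": 0, "ay": 0, "az": 0, "hand": 25}, {"x": -3.15, "y": 0, "z": 0.0, "ax": 0, "ay": 0, "az": 0, "hand": 25}, {"x": -3.15, "y": 0, "z": 0.2, "ax": 0, "ay": 0, "az": 0, "hand": 25}, {"x": -3.15, "y": 0, "z": 0.35, "ax": 0, "ay": 0, "az": 0, "hand": 25}, {"x": -3.15, "y": 0, "z": 0.35, "ax": 0, "ay": 0, "az": 0, "hand": 25}])

```text
clock: 3.7
eef_pos: [565.2, -141.5, -11.9]
tcp_rot: [-3.139, -0.0, 1.321]
contact_force: [1.1, 0.1, 0.4]
opening: 0.292
grasp_force: 0.0
```

>>> drive_tool(plan=[{"x": 0, "y": 0, "z": 0.06, "ax": 0, "ay": 0, "az": 0, "hand": 25}, {"x": 0, "y": 0, "z": 0.12, "ax": 0, "ay": 0, "az": 0, "hand": 25}, {"x": 0, "y": 0, "z": 0.18, "ax": 0, "ay": 0, "az": 0, "hand": 25}, {"x": 0, "y": 0, "z": 0.22, "ax": 0, "ay": 0, "az": 0, "hand": 25}, {"x": 0, "y": 0, "z": 0.22, "ax": 0, "ay": 0, "az": 0, "hand": 25}])

```text
clock: 4.2
eef_pos: [565.9, -142.5, -21.9]
tcp_rot: [-3.141, 0.0, 1.321]
contact_force: [0.8, 0.0, 0.5]
opening: 0.294
grasp_force: 0.0
```

>>> drive_tool(plan=[{"x": 0, "y": 0, "z": 0.04, "ax": 0, "ay": 0, "az": 0, "hand": 25}, {"x": 0, "y": 0, "z": 0.08, "ax": 0, "ay": 0, "az": 0, "hand": 25}, {"x": 0, "y": 0, "z": 0.1, "ax": 0, "ay": 0, "az": 0, "hand": 25}, {"x": 0, "y": 0, "z": 0.1, "ax": 0, "ay": 0, "az": 0, "hand": 25}])

```text
clock: 4.6
eef_pos: [566.0, -142.6, -26.8]
tcp_rot: [-3.141, -0.0, 1.32]
contact_force: [0.3, 0.1, 0.4]
opening: 0.29
grasp_force: 0.0
```

```bash
python3 - <<'E'
from h import *
s=monitor.sense();c=imaging.camera_info("side");R,t,K=np.array(c["R"]),np.array(c["t"]).ravel(),np.array(c["mtx"])
for z in (0,5,10,20):
  p=K@(R@np.array([s["eef_pos"][0],s["eef_pos"][1],z])+t);P=p[:2]/p[2];print(z,P)
im=imaging.grab_frame("side")[:,:,::-1];u,v=P.astype(int);a,b=v-50,u-60
print(b,a);cv2.imwrite("pics/s3.png",cv2.resize(im[a:a+90,b:b+120],None,fx=6.6,fy=6.6,interpolation=cv2.INTER_CUBIC))
E
```

```text
0 [268.55963267 243.7955653 ]
5 [268.46883453 241.98019008]
10 [268.37748376 240.15376601]
20 [268.19310406 236.46736535]
208 186
```

View pics/s3.png

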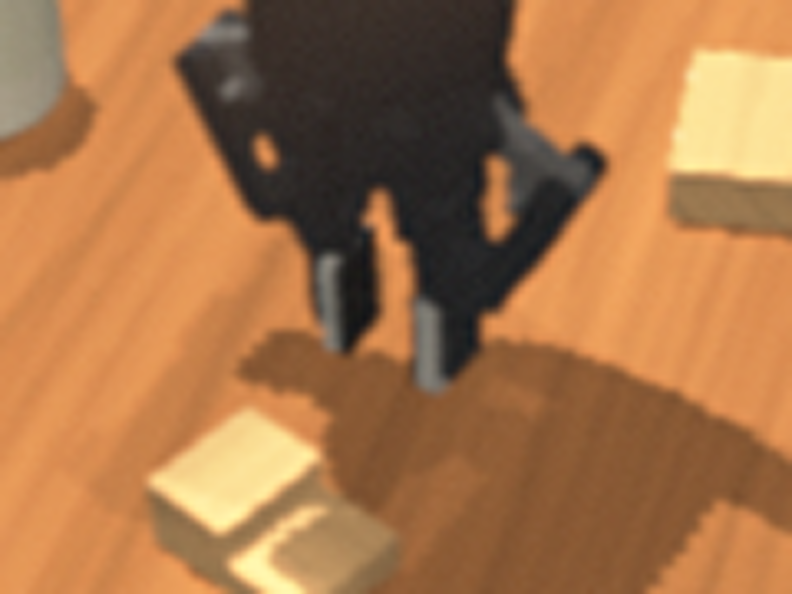

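The side crop shows the fingertips at about (337,350) and (432,390), still roughly 18 mm above the bench. I'll go down about 12 mm more.

>>> drive_tool(plan=[{"x": 0, "y": 0, "z": 0.05, "ax": 0, "ay": 0, "az": 0, "hand": 25}, {"x": 0, "y": 0, "z": 0.1, "ax": 0, "ay": 0, "az": 0, "hand": 25}, {"x": 0, "y": 0, "z": 0.15, "ax": 0, "ay": 0, "az": 0, "hand": 25}, {"x": 0, "y": 0, "z": 0.2, "ax": 0, "ay": 0, "az": 0, "hand": 25}, {"x": 0, "y": 0, "z": 0.25, "ax": 0, "ay": 0, "az": 0, "hand": 25}, {"x": 0, "y": 0, "z": 0.25, "ax": 0, "ay": 0, "az": 0, "hand": 25}])

```text
clock: 5.25
eef_pos: [566.1, -142.6, -39.3]
tcp_rot: [-3.141, 0.0, 1.321]
contact_force: [-0.3, 0.1, 0.5]
opening: 0.296
grasp_force: 0.0
```

>>> drive_tool(plan=[{"x": 0, "y": 0, "z": 0.03, "ax": 0, "ay": 0, "az": 0, "hand": 25}, {"x": 0, "y": 0, "z": 0.06, "ax": 0, "ay": 0, "az": 0, "hand": 25}, {"x": 0, "y": 0, "z": 0.06, "ax": 0, "ay": 0, "az": 0, "hand": 25}])

```text
clock: 5.55
eef_pos: [566.3, -142.6, -39.7]
tcp_rot: [3.141, -0.0, 1.321]
contact_force: [-8.0, 2.2, 30.8]
opening: 0.294
grasp_force: 15.6
```

```bash
python3 -c "
from h import *
go(647,167,-40,76)"
```

```text
5.5 [ 566. -143.  -40.] 75.7 x 6.40 y 0.03 z 0.01 az -0.06
```

The bench contacts at reported z ≈ -39.6. I'll raise about 5 mm and push the lap.

>>> drive_tool(plan=[{"x": 0, "y": 0, "z": -0.16, "ax": 0, "ay": 0, "az": 0, "hand": 25}, {"x": 0.3, "y": 0, "z": -0.16, "ax": 0, "ay": 0, "az": 0, "hand": 25}, {"x": 0.6, "y": 0, "z": -0.16, "ax": 0, "ay": 0, "az": 0, "hand": 25}, {"x": 0.9, "y": 0, "z": -0.16, "ax": 0, "ay": 0, "az": 0, "hand": 25}, {"x": 1.2, "y": 0, "z": -0.16, "ax": 0, "ay": 0, "az": 0, "hand": 25}, {"x": 1.5, "y": 0, "z": -0.16, "ax": 0, "ay": 0, "az": 0, "hand": 25}, {"x": 1.8, "y": 0, "z": -0.16, "ax": 0, "ay": 0, "az": 0, "hand": 25}, {"x": 2.1, "y": 0, "z": -0.16, "ax": 0, "ay": 0, "az": 0, "hand": 25}])

```text
clock: 6.35
eef_pos: [592.3, -39.4, -34.3]
tcp_rot: [-3.141, 0.0, 1.321]
contact_force: [-0.3, -0.6, -1.0]
opening: 0.297
grasp_force: 0.2
```

```bash
cat >> h.py <<'E'
def blobs(n="top",lo=20):
    "pale wood pieces seen: centre (800 scale) and world at z=18"
    im=imaging.grab_frame(n); h=cv2.cvtColor(im,cv2.COLOR_RGB2HSV)
    m=cv2.inRange(h,(12,40,150),(28,150,255)); m=cv2.morphologyEx(m,cv2.MORPH_OPEN,np.ones((3,3)))
    N,L,S,C=cv2.connectedComponentsWithStats(m)
    for i in range(1,N):
        if S[i,4]>120:
            ys,xs=np.where(L==i); q=cv2.minAreaRect(np.c_[xs,ys].astype(np.float32))
            print(n,S[i].tolist(),w(*C[i],18,n,1),"rect",np.round(q[1],0),round(q[2]))
E
python3 -c "
from h import *
blobs(); blobs('wrist'); go(647,167,-35,76)"
```

```text
top [285, 104, 11, 21, 122] [ 774. -220.] rect [ 8. 21.] 13
top [293, 107, 23, 24, 242] [ 758. -258.] rect [15. 28.] 40
top [32, 120, 89, 156, 2140] [620. 278.] rect [145.  89.] 82
top [97, 135, 124, 93, 4812] [620.  46.] rect [116.  91.] 5
top [289, 171, 29, 28, 566] [ 616. -252.] rect [24. 24.] 72
top [548, 181, 12, 74, 819] [ 559. -802.] rect [73. 11.] 90
top [13, 219, 161, 140, 14084] [368. 166.] rect [110. 184.] 34
top [296, 232, 30, 22, 557] [ 491. -271.] rect [19. 29.] 85
top [186, 248, 9, 22, 155] [453. -13.] rect [21.  8.] 90
top [214, 280, 33, 33, 784] [ 371. -100.] rect [32. 32.] 27
top [0, 362, 143, 58, 7301] [163. 237.] rect [ 57. 142.] 90
top [535, 367, 25, 16, 258] [ 221. -783.] rect [10. 26.] 74
top [521, 382, 39, 30, 430] [ 174. -768.] rect [11. 45.] 61
wrist [181, 169, 149, 104, 13118] [593.  -5.] rect [103. 148.] 90
6.5 [593. -39. -34.] 75.8 x 4.26 y 0.04 z 0.02 az -0.04
```

>>> drive_tool(plan=[{"x": 0.4, "y": -0.03, "z": 0, "ax": 0, "ay": 0, "az": 0, "hand": 25}, {"x": 0.8, "y": -0.06, "z": 0, "ax": 0, "ay": 0, "az": 0, "hand": 25}, {"x": 1.2, "y": -0.1, "z": 0, "ax": 0, "ay": 0, "az": 0, "hand": 25}, {"x": 1.6, "y": -0.1, "z": 0, "ax": 0, "ay": 0, "az": 0, "hand": 25}, {"x": 2.0, "y": -0.1, "z": 0, "ax": 0, "ay": 0, "az": 0, "hand": 25}, {"x": 2.4, "y": -0.1, "z": 0, "ax": 0, "ay": 0, "az": 0, "hand": 25}, {"x": 2.7, "y": -0.1, "z": 0, "ax": 0, "ay": 0, "az": 0, "hand": 25}, {"x": 3.0, "y": -0.1, "z": 0, "ax": 0, "ay": 0, "az": 0, "hand": 25}])

```text
clock: 7.25
eef_pos: [624.5, 106.1, -34.1]
tcp_rot: [-3.141, 0.0, 1.321]
contact_force: [0.3, -0.8, 0.7]
opening: 0.291
grasp_force: 0.4
```

```bash
python3 -c "
from h import *
print(monitor.sense()['contact_force']);blobs('wrist'); go(647,167,-35,76)"
```

```text
[ 0.33143298 -0.78263141  0.72511825]
wrist [488, 0, 72, 137, 6507] [739. 175.] rect [136.  71.] 90
wrist [182, 171, 150, 102, 13116] [625. 141.] rect [101. 149.] 90
wrist [3, 181, 23, 29, 249] [530. 177.] rect [32. 12.] 58
7.3 [625. 108. -34.] 75.7 x 1.25 y 0.13 z 0.02 az -0.05
```

>>> drive_tool(plan=[{"x": 0.35, "y": 0.03, "z": 0, "ax": 0, "ay": 0, "az": 0, "hand": 25}, {"x": 0.7, "y": 0.03, "z": 0, "ax": 0, "ay": 0, "az": 0, "hand": 25}, {"x": 1.0, "y": 0.03, "z": 0, "ax": 0, "ay": 0, "az": 0, "hand": 25}, {"x": 1.2, "y": 0.03, "z": 0, "ax": 0, "ay": 0, "az": 0, "hand": 25}, {"x": 1.4, "y": 0.03, "z": 0, "ax": 0, "ay": 0, "az": 0, "hand": 25}, {"x": 1.4, "y": 0.03, "z": 0, "ax": 0, "ay": 0, "az": 0, "hand": 25}, {"x": 1.0, "y": 0.03, "z": 0, "ax": 0, "ay": 0, "az": 0, "hand": 25}, {"x": 0.5, "y": 0.03, "z": -0.2, "ax": 0, "ay": 0, "az": 0, "hand": 25}])

```text
clock: 8.1
eef_pos: [630.5, 128.6, -25.3]
tcp_rot: [-3.14, 0.001, 1.322]
contact_force: [0.2, -0.8, -0.3]
opening: 0.293
grasp_force: 0.0
```

```bash
python3 -c "
from h import *
blobs('wrist'); go(622,-338,90,96)"
```

```text
wrist [440, 0, 107, 201, 11929] [737. 182.] rect [206.  84.] 83
wrist [181, 43, 157, 119, 16941] [644. 203.] rect [118. 156.] 90
8.2 [630. 125. -24.] 75.6 x -9.01 y 2.14 z -2.27 az -3.39
```

>>> drive_tool(plan=[{"x": -0.2, "y": 0.1, "z": -1.0, "ax": 0, "ay": 0, "az": 0, "hand": 25}, {"x": -0.8, "y": 0.1, "z": -2.0, "ax": 0, "ay": 0, "az": -0.5, "hand": 25}, {"x": -1.7, "y": 0.1, "z": -2.2, "ax": 0, "ay": 0, "az": -1, "hand": 25}, {"x": -2.7, "y": 0.2, "z": -2.2, "ax": 0, "ay": 0, "az": -1.5, "hand": 25}, {"x": -3.7, "y": 0.2, "z": -2.2, "ax": 0, "ay": 0, "az": -2, "hand": 25}, {"x": -4.7, "y": 0.3, "z": -2.2, "ax": 0, "ay": 0, "az": -2.5, "hand": 25}, {"x": -5.7, "y": 0.5, "z": -2.2, "ax": 0, "ay": 0, "az": -3, "hand": 25}, {"x": -6.7, "y": 1.0, "z": -2.2, "ax": 0, "ay": 0, "az": -3.4, "hand": 25}])

```text
clock: 8.95
eef_pos: [592.6, -200.4, 85.9]
tcp_rot: [-3.14, -0.001, 1.677]
contact_force: [1.6, 0.5, 0.3]
opening: 0.292
grasp_force: 0.0
```

```bash
python3 -c "
from h import *
go(623,-332,90,96);blobs();go(623,-332,-34,96)"
```

```text
8.9 [ 593. -200.   86.] 96.1 x -2.68 y 0.32 z -0.08 az 0.02
top [87, 107, 251, 313, 31422] [378. -77.] rect [137. 380.] 27
top [33, 120, 109, 161, 2980] [562. 251.] rect [149.  91.] 81
top [81, 152, 24, 32, 532] [642. 206.] rect [19. 29.] 11
top [549, 182, 11, 73, 771] [ 559. -803.] rect [72. 10.] 90
top [536, 367, 24, 16, 245] [ 221. -784.] rect [10. 25.] 73
top [521, 383, 39, 29, 411] [ 174. -768.] rect [10. 44.] 61
9.0 [ 596. -208.   87.] 96.1 x -2.53 y 0.28 z 2.41 az 0.02
```

>>> drive_tool(plan=[{"x": -0.8, "y": 0.1, "z": 0, "ax": 0, "ay": 0, "az": 0, "hand": 25}, {"x": -1.6, "y": 0.2, "z": 0, "ax": 0, "ay": 0, "az": 0, "hand": 25}, {"x": -2.53, "y": 0.28, "z": 0.2, "ax": 0, "ay": 0, "az": 0, "hand": 25}, {"x": -2.53, "y": 0.28, "z": 0.9, "ax": 0, "ay": 0, "az": 0, "hand": 25}, {"x": -2.53, "y": 0.28, "z": 1.6, "ax": 0, "ay": 0, "az": 0, "hand": 25}, {"x": -2.53, "y": 0.28, "z": 2.1, "ax": 0, "ay": 0, "az": 0, "hand": 25}, {"x": -2.53, "y": 0.28, "z": 2.36, "ax": 0, "ay": 0, "az": 0, "hand": 25}, {"x": -2.53, "y": 0.28, "z": 2.38, "ax": 0, "ay": 0, "az": 0, "hand": 25}])

```text
clock: 9.8
eef_pos: [620.9, -321.8, -34.9]
tcp_rot: [-3.139, -0.002, 1.676]
contact_force: [0.3, 0.0, 0.2]
opening: 0.292
grasp_force: 0.0
```

```bash
python3 -c "
from h import *
blobs('wrist'); go(571,162,-34,96)"
```

```text
wrist [203, 34, 158, 163, 18427] [ 617. -248.] rect [139. 147.] 77
wrist [0, 112, 28, 103, 1526] [ 507. -284.] rect [102.  27.] 90
wrist [488, 145, 13, 26, 161] [ 703. -256.] rect [ 9. 26.] 15
wrist [31, 233, 21, 94, 652] [ 515. -332.] rect [95. 12.] 81
wrist [56, 251, 22, 59, 698] [ 526. -331.] rect [58. 21.] 89
wrist [64, 311, 12, 22, 154] [ 525. -352.] rect [21. 11.] 90
wrist [46, 330, 10, 25, 137] [ 515. -365.] rect [25.  9.] 79
9.8 [ 622. -322.  -33.] 96.0 x 9.74 y 0.00 z 0.01 az 0.00
```

>>> drive_tool(plan=[{"x": 0.4, "y": 0, "z": 0, "ax": 0, "ay": 0, "az": 0, "hand": 25}, {"x": 0.7, "y": 0, "z": 0, "ax": 0, "ay": 0, "az": 0, "hand": 25}, {"x": 1.0, "y": 0, "z": 0, "ax": 0, "ay": 0, "az": 0, "hand": 25}, {"x": 1.4, "y": 0, "z": 0, "ax": 0, "ay": 0, "az": 0, "hand": 25}, {"x": 1.8, "y": 0, "z": 0, "ax": 0, "ay": 0, "az": 0, "hand": 25}, {"x": 2.2, "y": 0, "z": 0, "ax": 0, "ay": 0, "az": 0, "hand": 25}, {"x": 2.6, "y": 0, "z": 0, "ax": 0, "ay": 0, "az": 0, "hand": 25}, {"x": 3.0, "y": 0, "z": 0, "ax": 0, "ay": 0, "az": 0, "hand": 25}])

```text
clock: 10.65
eef_pos: [606.8, -170.8, -33.1]
tcp_rot: [-3.142, -0.0, 1.677]
contact_force: [-0.4, -0.8, 0.7]
opening: 0.294
grasp_force: 0.3
```

```bash
python3 -c "
from h import *
blobs('wrist'); go(571,162,-34,96)"
```

```text
wrist [267, 6, 29, 41, 521] [595. -62.] rect [26. 41.] 6
wrist [230, 145, 128, 121, 14001] [ 609. -130.] rect [120. 127.] 88
wrist [85, 278, 23, 68, 857] [ 523. -191.] rect [68. 19.] 81
wrist [540, 356, 20, 21, 139] [ 747. -199.] rect [27.  6.] 42
wrist [0, 382, 42, 32, 767] [ 478. -246.] rect [31. 41.] 90
10.7 [ 606. -168.  -33.] 96.1 x 6.64 y 0.01 z 0.01 az 0.02
```

>>> drive_tool(plan=[{"x": 0.4, "y": 0.04, "z": 0, "ax": 0, "ay": 0, "az": 0, "hand": 25}, {"x": 0.8, "y": 0.08, "z": 0, "ax": 0, "ay": 0, "az": 0, "hand": 25}, {"x": 1.2, "y": 0.1, "z": 0, "ax": 0, "ay": 0, "az": 0, "hand": 25}, {"x": 1.6, "y": 0.1, "z": 0, "ax": 0, "ay": 0, "az": 0, "hand": 25}, {"x": 2.0, "y": 0.1, "z": 0, "ax": 0, "ay": 0, "az": 0, "hand": 25}, {"x": 2.4, "y": 0.1, "z": 0, "ax": 0, "ay": 0, "az": 0, "hand": 25}, {"x": 2.8, "y": 0.1, "z": 0, "ax": 0, "ay": 0, "az": 0, "hand": 25}, {"x": 3.2, "y": 0.1, "z": 0, "ax": 0, "ay": 0, "az": 0, "hand": 25}])

```text
clock: 11.5
eef_pos: [594.8, -11.9, -33.2]
tcp_rot: [-3.141, 0.0, 1.677]
contact_force: [-0.6, -0.6, -0.0]
opening: 0.293
grasp_force: 0.2
```

```bash
python3 -c "
from h import *
blobs('wrist'); go(571,162,-34,96)"
```

```text
wrist [229, 147, 129, 118, 13882] [596.  29.] rect [116. 128.] 89
11.6 [594.  -9. -33.] 96.1 x 3.46 y -0.10 z 0.01 az 0.02
```

>>> drive_tool(plan=[{"x": 0.5, "y": -0.05, "z": 0, "ax": 0, "ay": 0, "az": 0, "hand": 25}, {"x": 1.0, "y": -0.1, "z": 0, "ax": 0, "ay": 0, "az": 0, "hand": 25}, {"x": 1.5, "y": -0.15, "z": 0, "ax": 0, "ay": 0, "az": 0, "hand": 25}, {"x": 2.0, "y": -0.2, "z": 0, "ax": 0, "ay": 0, "az": 0, "hand": 25}, {"x": 2.4, "y": -0.24, "z": 0, "ax": 0, "ay": 0, "az": 0, "hand": 25}, {"x": 2.8, "y": -0.28, "z": 0, "ax": 0, "ay": 0, "az": 0, "hand": 25}, {"x": 3.1, "y": -0.31, "z": 0, "ax": 0, "ay": 0, "az": 0, "hand": 25}, {"x": 3.25, "y": -0.32, "z": 0, "ax": 0, "ay": 0, "az": 0, "hand": 25}])

```text
clock: 12.35
eef_pos: [561.6, 148.0, -33.1]
tcp_rot: [-3.141, -0.0, 1.678]
contact_force: [-0.4, -0.6, 0.1]
opening: 0.293
grasp_force: 0.1
```

```bash
python3 -c "
from h import *
blobs('wrist'); go(493,-150,60,92)"
```

```text
wrist [395, 98, 112, 117, 7283] [624. 214.] rect [ 74. 109.] 26
wrist [470, 128, 90, 119, 6742] [659. 203.] rect [ 72. 117.] 31
wrist [232, 147, 126, 117, 13625] [564. 187.] rect [116. 125.] 90
wrist [0, 297, 39, 85, 1659] [436.  97.] rect [84. 38.] 90
12.4 [562. 148. -33.] 96.1 x -5.79 y -2.00 z -1.86 az 0.69
```

>>> drive_tool(plan=[{"x": -0.4, "y": 0, "z": 0, "ax": 0, "ay": 0, "az": 0, "hand": 25}, {"x": -0.8, "y": 0, "z": -0.8, "ax": 0, "ay": 0, "az": 0, "hand": 25}, {"x": -1.5, "y": -0.3, "z": -1.6, "ax": 0, "ay": 0, "az": 0.1, "hand": 25}, {"x": -2.5, "y": -0.6, "z": -1.9, "ax": 0, "ay": 0, "az": 0.2, "hand": 25}, {"x": -3.5, "y": -1.0, "z": -1.9, "ax": 0, "ay": 0, "az": 0.4, "hand": 25}, {"x": -4.5, "y": -1.4, "z": -1.9, "ax": 0, "ay": 0, "az": 0.5, "hand": 25}, {"x": -5.5, "y": -1.8, "z": -1.9, "ax": 0, "ay": 0, "az": 0.6, "hand": 25}, {"x": -6.5, "y": -2.0, "z": -1.9, "ax": 0, "ay": 0, "az": 0.69, "hand": 25}])

```text
clock: 13.2
eef_pos: [498.3, -168.6, 62.1]
tcp_rot: [-3.141, -0.0, 1.603]
contact_force: [0.9, 0.6, 0.3]
opening: 0.292
grasp_force: 0.0
```

```bash
python3 -c "
from h import *
blobs();go(493,-346,-34,92)"
```

```text
top [293, 107, 23, 24, 230] [ 758. -258.] rect [15. 28.] 40
top [33, 120, 109, 161, 3012] [562. 251.] rect [149.  91.] 81
top [81, 152, 24, 32, 541] [642. 206.] rect [20. 29.] 11
top [148, 180, 178, 199, 10553] [ 445. -126.] rect [125. 188.] 28
top [548, 181, 12, 74, 804] [ 559. -803.] rect [73. 11.] 90
top [89, 191, 25, 26, 568] [564. 183.] rect [24. 24.] 86
top [102, 317, 142, 103, 10392] [203.  -8.] rect [102. 141.] 90
top [535, 367, 25, 16, 256] [ 221. -783.] rect [10. 26.] 74
top [521, 382, 39, 30, 427] [ 174. -768.] rect [10. 45.] 61
13.2 [ 498. -175.   62.] 91.7 x -3.41 y -0.21 z 1.93 az -0.04
```

>>> drive_tool(plan=[{"x": -0.9, "y": -0.1, "z": 0, "ax": 0, "ay": 0, "az": 0, "hand": 25}, {"x": -1.8, "y": -0.1, "z": 0, "ax": 0, "ay": 0, "az": 0, "hand": 25}, {"x": -2.7, "y": -0.2, "z": 0, "ax": 0, "ay": 0, "az": 0, "hand": 25}, {"x": -3.41, "y": -0.21, "z": 0.3, "ax": 0, "ay": 0, "az": 0, "hand": 25}, {"x": -3.41, "y": -0.21, "z": 1.0, "ax": 0, "ay": 0, "az": 0, "hand": 25}, {"x": -3.41, "y": -0.21, "z": 1.6, "ax": 0, "ay": 0, "az": 0, "hand": 25}, {"x": -3.41, "y": -0.21, "z": 1.88, "ax": 0, "ay": 0, "az": 0, "hand": 25}, {"x": -3.41, "y": -0.21, "z": 1.9, "ax": 0, "ay": 0, "az": 0, "hand": 25}])

```text
clock: 14.05
eef_pos: [493.5, -336.5, -34.9]
tcp_rot: [-3.139, -0.002, 1.604]
contact_force: [-0.0, 0.7, 0.1]
opening: 0.292
grasp_force: 0.0
```

```bash
python3 -c "
from h import *
blobs('wrist'); go(485,136,-34,92)"
```

```text
wrist [215, 0, 139, 216, 19104] [ 494. -265.] rect [210. 141.] 87
wrist [392, 0, 27, 78, 797] [ 536. -233.] rect [18. 79.] 11
wrist [477, 10, 34, 105, 1002] [ 571. -241.] rect [ 16. 108.] 13
wrist [511, 21, 22, 85, 586] [ 581. -240.] rect [13. 85.] 9
wrist [388, 77, 12, 31, 214] [ 536. -253.] rect [30. 11.] 90
wrist [467, 116, 24, 59, 499] [ 571. -271.] rect [16. 59.] 12
wrist [492, 152, 12, 29, 160] [ 582. -279.] rect [10. 29.] 6
wrist [547, 374, 13, 38, 238] [ 639. -396.] rect [37. 12.] 90
14.1 [ 495. -337.  -34.] 91.9 x 9.46 y 0.13 z 0.01 az -0.01
```

>>> drive_tool(plan=[{"x": 0.4, "y": 0.04, "z": 0, "ax": 0, "ay": 0, "az": 0, "hand": 25}, {"x": 0.7, "y": 0.04, "z": 0, "ax": 0, "ay": 0, "az": 0, "hand": 25}, {"x": 1.0, "y": 0.05, "z": 0, "ax": 0, "ay": 0, "az": 0, "hand": 25}, {"x": 1.4, "y": 0.06, "z": 0, "ax": 0, "ay": 0, "az": 0, "hand": 25}, {"x": 1.8, "y": 0.07, "z": 0, "ax": 0, "ay": 0, "az": 0, "hand": 25}, {"x": 2.2, "y": 0.08, "z": 0, "ax": 0, "ay": 0, "az": 0, "hand": 25}, {"x": 2.6, "y": 0.09, "z": 0, "ax": 0, "ay": 0, "az": 0, "hand": 25}, {"x": 3.0, "y": 0.1, "z": 0, "ax": 0, "ay": 0, "az": 0, "hand": 25}])

```text
clock: 14.9
eef_pos: [495.3, -185.3, -32.3]
tcp_rot: [3.141, 0.0, 1.605]
contact_force: [0.5, -0.2, 0.8]
opening: 0.295
grasp_force: 0.2
```

```bash
python3 -c "
from h import *
blobs('wrist'); go(490,136,-34,92)"
```

```text
wrist [385, 0, 19, 78, 582] [533. -80.] rect [13. 78.] 6
wrist [520, 0, 21, 54, 445] [582. -74.] rect [13. 55.] 12
wrist [540, 0, 18, 44, 334] [588. -73.] rect [15. 45.] 12
wrist [345, 18, 14, 30, 159] [518. -79.] rect [13. 30.] 7
wrist [0, 48, 10, 86, 631] [ 387. -104.] rect [85.  9.] 90
wrist [514, 51, 13, 23, 169] [581. -86.] rect [22. 12.] 90
wrist [524, 72, 14, 34, 183] [587. -96.] rect [ 8. 35.] 18
wrist [367, 82, 10, 23, 123] [527. -99.] rect [ 8. 23.] 8
wrist [382, 86, 11, 26, 152] [ 533. -101.] rect [ 9. 25.] 5
wrist [506, 90, 11, 17, 122] [581. -99.] rect [16. 10.] 90
wrist [218, 122, 108, 147, 14229] [ 491. -140.] rect [145. 107.] 89
wrist [427, 278, 17, 50, 327] [ 569. -190.] rect [10. 50.] 11
wrist [298, 355, 15, 16, 188] [ 510. -228.] rect [15. 14.] 90
14.9 [ 494. -183.  -32.] 92.0 x 6.38 y 0.13 z 0.03 az -0.00
```

Batten is flush and centred; continue.

>>> drive_tool(plan=[{"x": 0.4, "y": 0.0, "z": 0.02, "ax": 0, "ay": 0, "az": 0, "hand": 25}, {"x": 0.8, "y": 0.02, "z": 0.02, "ax": 0, "ay": 0, "az": 0, "hand": 25}, {"x": 1.2, "y": 0.03, "z": 0.02, "ax": 0, "ay": 0, "az": 0, "hand": 25}, {"x": 1.6, "y": 0.04, "z": 0.02, "ax": 0, "ay": 0, "az": 0, "hand": 25}, {"x": 2.0, "y": 0.05, "z": 0.02, "ax": 0, "ay": 0, "az": 0, "hand": 25}, {"x": 2.4, "y": 0.06, "z": 0.02, "ax": 0, "ay": 0, "az": 0, "hand": 25}, {"x": 2.8, "y": 0.07, "z": 0.02, "ax": 0, "ay": 0, "az": 0, "hand": 25}, {"x": 3.2, "y": 0.08, "z": 0.02, "ax": 0, "ay": 0, "az": 0, "hand": 25}])

```text
clock: 15.75
eef_pos: [493.7, -25.6, -33.4]
tcp_rot: [3.141, 0.0, 1.605]
contact_force: [0.1, -0.2, -0.2]
opening: 0.299
grasp_force: 0.1
```

```bash
python3 -c "
from h import *
blobs('wrist'); go(490,136,-34,92)" | grep -v ', 1..\] \['
```

```text
wrist [317, 0, 38, 101, 1711] [511.  76.] rect [ 28. 102.] 8
wrist [297, 7, 18, 95, 806] [500.  73.] rect [15. 94.] 3
wrist [217, 122, 110, 150, 14585] [490.  19.] rect [149. 109.] 89
wrist [453, 133, 65, 220, 3053] [584.  -5.] rect [ 31. 224.] 14
wrist [440, 230, 20, 31, 261] [568.  -2.] rect [15. 32.] 19
wrist [431, 282, 16, 41, 307] [568. -30.] rect [15. 41.] 8
wrist [0, 387, 27, 27, 453] [357. -95.] rect [26. 26.] 90
15.8 [493. -24. -33.] 92.0 x 3.19 y 0.04 z 0.01 az -0.00
```

>>> drive_tool(plan=[{"x": 0.5, "y": 0.02, "z": 0, "ax": 0, "ay": 0, "az": 0, "hand": 25}, {"x": 1.0, "y": 0.03, "z": 0, "ax": 0, "ay": 0, "az": 0, "hand": 25}, {"x": 1.5, "y": 0.04, "z": 0, "ax": 0, "ay": 0, "az": 0, "hand": 25}, {"x": 2.0, "y": 0.05, "z": 0, "ax": 0, "ay": 0, "az": 0, "hand": 25}, {"x": 2.4, "y": 0.06, "z": 0, "ax": 0, "ay": 0, "az": 0, "hand": 25}, {"x": 2.8, "y": 0.06, "z": 0, "ax": 0, "ay": 0, "az": 0, "hand": 25}, {"x": 3.05, "y": 0.06, "z": 0, "ax": 0, "ay": 0, "az": 0, "hand": 25}, {"x": 3.2, "y": 0.06, "z": 0, "ax": 0, "ay": 0, "az": 0, "hand": 25}])

```text
clock: 16.6
eef_pos: [491.3, 134.0, -33.7]
tcp_rot: [3.141, -0.0, 1.606]
contact_force: [0.6, -1.2, 0.2]
opening: 0.295
grasp_force: 0.3
```

>>> drive_tool(plan=[{"x": -0.3, "y": 0, "z": 0, "ax": 0, "ay": 0, "az": 0, "hand": 25}, {"x": -0.7, "y": 0, "z": -0.4, "ax": 0, "ay": 0, "az": 0, "hand": 25}, {"x": -1.3, "y": 0, "z": -1.2, "ax": 0, "ay": 0, "az": 0, "hand": 25}, {"x": -2.2, "y": 0, "z": -2, "ax": 0, "ay": 0, "az": 0, "hand": 25}, {"x": -3.2, "y": 0, "z": -2.6, "ax": 0, "ay": 0, "az": 0, "hand": 25}, {"x": -4.2, "y": 0, "z": -3, "ax": 0, "ay": 0, "az": 0, "hand": 25}, {"x": -5.2, "y": 0, "z": -3, "ax": 0, "ay": 0, "az": 0, "hand": 25}, {"x": -6.2, "y": 0, "z": -3, "ax": 0, "ay": 0, "az": 0, "hand": 25}])

```text
clock: 17.4
eef_pos: [500.7, -159.7, 116.7]
tcp_rot: [3.139, 0.001, 1.604]
contact_force: [1.0, 0.8, -0.8]
opening: 0.293
grasp_force: 0.0
```

>>> drive_tool(plan=[{"x": -1, "y": 0, "z": 0, "ax": 0, "ay": 0, "az": 0, "hand": 25}, {"x": -2, "y": 0, "z": 0, "ax": 0, "ay": 0, "az": 0, "hand": 25}, {"x": -2.5, "y": 0, "z": 0, "ax": 0, "ay": 0, "az": 0, "hand": 25}, {"x": -2.5, "y": 0, "z": 0, "ax": 0, "ay": 0, "az": 0, "hand": 25}, {"x": -2.5, "y": 0, "z": 0, "ax": 0, "ay": 0, "az": 0, "hand": 25}])

```text
clock: 17.9
eef_pos: [503.8, -282.3, 114.8]
tcp_rot: [-3.141, -0.001, 1.602]
contact_force: [0.9, -0.3, 0.1]
opening: 0.294
grasp_force: 0.0
```

```bash
python3 -c "
from h import *
blobs()
im=imaging.grab_frame('top');cv2.imwrite('pics/t9.png',cv2.resize(im[60:310,20:360,::-1],None,fx=2.2,fy=2.2))"
```

```text
top [294, 107, 22, 24, 233] [ 758. -259.] rect [15. 27.] 38
top [33, 120, 109, 161, 3016] [562. 251.] rect [149.  91.] 81
top [81, 152, 24, 32, 538] [642. 206.] rect [19. 29.] 11
top [250, 168, 158, 185, 9521] [ 458. -318.] rect [121. 157.] 29
top [548, 181, 12, 74, 802] [ 560. -803.] rect [73. 11.] 90
top [89, 191, 25, 25, 567] [565. 183.] rect [24. 24.] 90
top [89, 229, 29, 20, 547] [488. 175.] rect [19. 28.] 90
top [214, 280, 29, 32, 627] [376. -94.] rect [23. 32.] 33
top [226, 309, 24, 26, 293] [ 317. -118.] rect [17. 28.] 28
top [178, 322, 146, 98, 9856] [ 199. -171.] rect [ 97. 145.] 90
top [324, 367, 17, 25, 288] [ 206. -319.] rect [24. 16.] 90
top [535, 367, 25, 16, 254] [ 221. -784.] rect [10. 26.] 74
top [521, 383, 39, 29, 425] [ 174. -768.] rect [10. 44.] 62
```

View pics/t9.png

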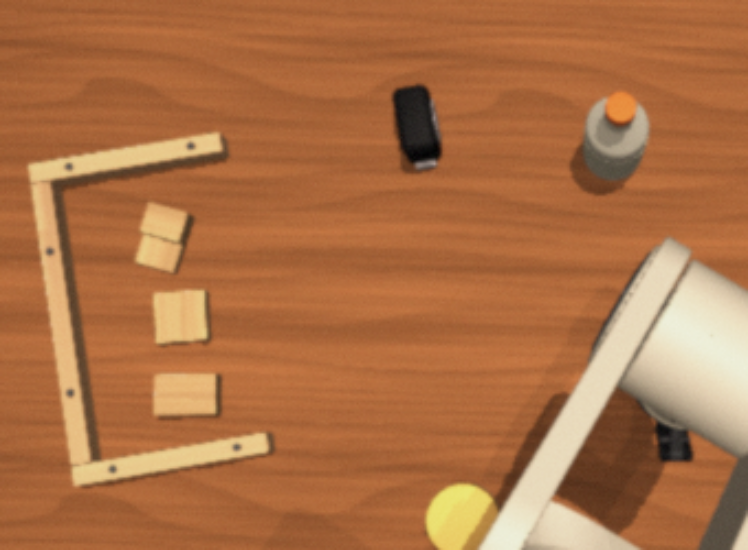

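The final top view shows all three offcuts flat inside the bay, at (163,238), (181,317) and (186,395), each about 75 mm past the mouth. The tape, glue and tin have not moved, and the arm is clear of everything.

```bash
python3 -c "
from h import *
print(r.sign_off())"
```

```text
the job is handed in; nothing more can be done
None
```

All three offcuts were pushed flat into the scrap bay, each about 75 mm past the mouth; the tape, glue and tin look unmoved, the try square was out of the last frame but no move went near it, and the job was handed in at about 18 s.

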